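Buff the curved edge of a sloping stone shelf in one steady push

ROBOT

A 6-joint arm with a two-finger parallel gripper is mounted at the origin on the work surface. World frame = base frame: x ahead of the robot, y to its left, z up, the work surface at z = 0. Lengths are in m, angles in rad, forces in N, time in s.
With the tool pointing down it reaches from about 0.375 to 0.75 m from the base axis. Payload 9 kg.
Tool frame: the origin (TCP) lies on the centre line of the jaws, within the pads' length; the fingertips stand 22 mm ahead of it and the grasp point (between the pads) lies 3 mm ahead of it; z points along the fingers, y is the line along which they close (so a half turn about z gives the same grasp; the last joint's range is limited). The gripper opens to 85 mm and grips with 20 to 120 N. Pads are 22 mm wide; open, the fingers measure 114 mm over their backs; the gripper's body (76 mm by 85 mm) begins 54 mm behind the grasp point. The pads swing forward as they close: fully open they stand 13 mm farther back than shut.
Start: joints at [0.986, 0.104, 0.097, 1.564, 0, 1.353], TCP at [0.215, 0.56, 0.253] pointing down, gripper open.
Joint ranges: [-2.99, 2.99], [-0.84, 1.86], [-1.1, 1.16], [-1.84, 2.11], [-1.51, 1.56], [-3.14, 3.14]. Speed limits (rad/s): [2.22, 2.22, 2.57, 3.14, 3.14, 3.14].

INTERFACE

Orientations are given as a unit quaternion [w, x, y, z].
In Python, from rig import r gives the robot as it stands. Calls block until the motion is done:
- r.reach(position, orientation): joint-space move of the TCP to a pose.
- r.move_l(position, frame=None, speed=0.15, max_force=None): straight line of the TCP; frame=None keeps the orientation; speed is the mean speed in m/s. With max_force (N) it stops when the force on the tool has changed by that much, and returns True; else False.
- r.goto_joints(angles): joint-space move.
- r.ungrasp() and r.close(effort=None): open the fingers fully, or close them until they stop; effort is the grip in N (None keeps the last).
- r.hold(seconds).
- r.ik(position, orientation): joint angles nearest the present ones, or None.
- r.read_state(): the state.
- r.snapshot(name): name is "scene" or "top" or "wrist"; returns (picture, depth): 480x640x3 uint8, red, green, blue; 480x640 float32, m along the optical axis (not along the pixel's ray), 0 where there is no reading.
- r.get_calibration(name): a dict with "fx", "fy", "cx", "cy" (pixels), "k1" (the pictures are not rectified: a ray, as slopes to the right and down, at radius r is drawn at 1 + k1 r^2 times it, then the intrinsics apply), "extrinsics" (4x4, takes a point from world to camera coordinates). Camera axes: x right, y up, looking along -z (the intrinsics and any distortion apply to the point x, -y, -z); pixel columns grow to the right and rows downward; lengths in m; the calibration is good to about 2 mm. A picture is of the moment at which its call begins: read the wrist's pose just before it. get_calibration takes no time and is no camera call; for the wrist camera it gives the pose at the moment of the call.
A pose or a line that the arm cannot do raises r.MotionError and nothing moves.
- r.sign_off(): hands the job in; it is judged then, once.
Trained networks look in the newest picture that a camera, given by its name, has taken for a name from the list of things; names that differ only in an ending like _2 or _b are one class to them, and where a whole thing is asked for, a point or a joint stands for the part that bears it (a point fixed in the world has none). Each returns a list of dicts, best first, with "p" (0 to 1); they miss things now and then, are a little off and sometimes report something else, mostly with a low value. They report only what shows in the picture. A call takes as long as a camera call.
- r.find_in(thing, camera): "centre" ([x, y, z] in m, in the coordinates of the camera as it stood for that picture, good to about 4 mm: the middle of the surface that is visible of it).
The state is a dict: "clock": time; "joint_positions": joint angles; "qvel": joint speeds; "tau": joint torques, N m; "position": TCP position; "orientation": TCP orientation; "force": force on the tool from outside, world axes, zero at the start; "wrist_torque": the same for the moment, N m; "gripper_width": opening from 0.0 (shut) to 1.0 (fully open); "finger_force": force on a finger pad.
Only numpy, scipy, OpenCV 4.12 (cv2) and the standard library are available. Lean on these libraries where they do the work, as an engineer would, in place of code of your own. Each camera call takes 0.05 s, during which the arm holds its last target. There are 200 camera calls.

TASK

Buff the curved stone shelf in one unbroken pass: with the shut fingertips push on the back of the sprung push plate so that the buffing shoe travels along its rail, over the high point and down to the far stop, pressing with about 10.5 N and always between 9 and 12 N while the shoe is under way, without ever stopping or letting it run ahead of you. The shoe must not race or be slammed, and the toiletries around it stay where they are; finish with the shoe at the far stop and the plate let go.

Things in the scene. Friction and masses are not known exactly. Their poses are not given: they have to be found in the camera images.
- shelf: Curved sloping stone shelf on short feet, fixed; from above a ring sector, radii 150 to 310 mm. Origin on the counter below the arc's centre C; z up. Its top plane passes 50 mm above the origin, tilted 18 deg about the shelf's y axis, falling towards its +x. In shelf axes: u = (cos 18deg, 0, -sin 18deg), v = (0, 1, 0), plane normal w = (sin 18deg, 0, cos 18deg).
- arc_centre (a point): C, centre of the rail's arc, in the shelf's top plane, 50 mm above the shelf's origin. The rail (bar 15 mm high, radius 250 mm) runs on the stone: its point at rail angle phi is C - 0.25 cos(phi) u - 0.25 sin(phi) v. The shelf spans phi -1.55 to 1.08. Growing phi (the way of travel) is counter-clockwise about C seen from above.
- rail_top (a point): Rail point at phi = 0 on the stone, the highest of the rail; slope is the same to both sides: the shoe's weight holds it back before the top and drives it on afterwards (up to 3.7 N at nominal mass).
- shoe (a joint): Travel of the shoe, rad about C: 0 at the start stop (rests there at first), 1.5 at the far stop; its middle is at phi = -0.75 + shoe. 1 rad = 250 mm. Felt drag on the stone 220 N per m/s (13.75 N m s/rad), almost no dry friction. Mass 1.8 kg nominal; by the weights packed inside, 0.4 to 2.3 times that. When the hand stops, the push dies away with a time constant of 1.1 s.
- plate (a joint): Compression of the spring between push plate and shoe, rad about C: 0 relaxed (start), 0.29 solid. 12.5 N m/rad = 50 N push per rad (200 N/m): 0.18 is 9 N, 0.21 is 10.5 N, 0.24 is 12 N. The finger also bears the plate's weight (0.12 kg) on the slope, -0.36 N sin(phi of the plate); damping 0.3 N m s/rad. The plate's back face is at phi = -1.33 + shoe + plate.
- plate_face (a point): Middle of the back face of the push plate, on the arc, 55 mm above the stone along w. The plate is an upright black block across the rail behind the shoe (start side), 75 mm wide across the rail, 20 mm thick along it, lower edge 17 mm and upper edge 72 mm above the stone. Push here towards growing phi with the last 20 mm of the fingertips, so that no knuckle touches.
- shoe_top (a point): Top of the small knob on the buffing shoe, over its middle, 89 mm above the stone. The shoe is an aluminium carriage 100 mm long along the rail, 64 mm wide, 45 mm high, felt below, with a round steel weight on top.
- jar: Bystander: cream jar, 84 mm wide, 75 mm high, origin at its foot. Leave alone.
- deodorant: Bystander: blue can, 56 mm wide, 150 mm high, origin at its foot. Leave alone.
- cup: Bystander: white cup, 72 mm wide, 90 mm high, origin at its foot. Leave alone.
- comb: Bystander: red comb lying flat, 200 mm long along its x, 8 mm high. Leave alone.
- toothbrush: Bystander: toothbrush lying flat, 180 mm long along its x, 17 mm high. Leave alone.
- soap: Bystander: bar of white soap, 85 x 55 x 28 mm, origin at its foot. Leave alone.
- pump: Bystander: white bottle, 60 mm wide, 160 mm high, origin at its foot. Leave alone.

How it is judged:
By the outcome, as a careful person would: the job done as asked, in the order asked, and still so for the second after the job is handed in, with the robot touching nothing.
It also fails if it takes over 51 s, if anything falls off the work surface, if the arm or the gripper's body presses on something with over 40 N, if the wrist force passes 120 N, or if a joint passes its speed limit or range.

## Working session

There is one attempt and no reset: what is moved stays moved. The work goes in short steps, each a Python script; the robot and the scene stay as the last script left them, time stands still between calls to the robot, and variables do not carry over. Pictures are saved under pics/ and viewed, at most 10 in all, crops included, and the job is handed in when it is done.

```bash
ls; mkdir -p pics; cat > h.py <<'E'
import numpy as np, cv2
from rig import r
def c2w(n,p):
    E=np.array(r.get_calibration(n)["extrinsics"]); return (np.linalg.inv(E)@np.r_[p,1])[:3]
E
python3 - <<'E'
from h import *
for n in ("scene","top"):
    im,d=r.snapshot(n); cv2.imwrite(f"pics/{n}0.png",im[:,:,::-1]); np.save(f"pics/{n}_d.npy",d); np.save(f"pics/{n}_i.npy",im)
    print(n,r.get_calibration(n))
    for t in ("shelf","shoe","plate","plate_face","shoe_top","rail_top","jar","deodorant","cup","pump","soap"):
        for o in r.find_in(t,n)[:2]: print(t,round(o["p"],2),c2w(n,o["centre"]).round(3))
print(r.read_state())
E
```

```text
pics
scene {'fx': 503.9114029985937, 'fy': 503.9114029985937, 'cx': 322.7552397431845, 'cy': 237.2880605977988, 'k1': -0.09263159230019169, 'extrinsics': array([[-0.57840645,  0.8155683 , -0.01715577,  0.27490069],
       [-0.50778225, -0.34350378,  0.79003945,  0.21608369],
       [ 0.63843806,  0.46567531,  0.61281592, -1.75735648],
       [ 0.        ,  0.        ,  0.        ,  1.        ]])}
shelf 0.97 [ 0.667 -0.208  0.103]
shoe 0.97 [ 0.579 -0.089  0.137]
plate 0.97 [0.565 0.003 0.118]
plate_face 0.59 [0.567 0.004 0.122]
shoe_top 0.9 [ 0.58  -0.091  0.135]
rail_top 0.82 [ 0.67  -0.21   0.098]
jar 0.93 [ 0.374 -0.219  0.06 ]
deodorant 0.85 [0.445 0.295 0.09 ]
deodorant 0.54 [ 0.671 -0.209  0.101]
cup 0.77 [0.455 0.397 0.064]
pump 0.83 [0.579 0.462 0.086]
soap 0.6 [0.444 0.297 0.09 ]
soap 0.43 [ 0.412 -0.34   0.023]
top {'fx': 481.29643368025927, 'fy': 481.29643368025927, 'cx': 313.6150753144045, 'cy': 238.31550281404012, 'k1': -0.052801662385577014, 'extrinsics': array([[ 0.09198153, -0.99575899, -0.0018524 ,  0.02541858],
       [ 0.97540471,  0.0897268 ,  0.20133244, -0.60725
[... 660 characters left out ...]
clock': 1.2, 'joint_positions': array([ 9.86290068e-01,  1.04090116e-01,  9.73147469e-02,  1.56391179e+00,
       -3.83499838e-05,  1.35313234e+00]), 'qvel': array([ 0.00120362, -0.00058711,  0.00083929, -0.00022795, -0.0006769 ,
        0.00088439]), 'tau': array([-2.19769681e-03, -5.56762683e+01,  5.03769207e+01,  1.03084356e-03,
       -6.08210757e-04, -2.93711628e-05]), 'position': array([0.21519837, 0.56010918, 0.2533446 ]), 'orientation': array([3.89631377e-05, 1.82394385e-01, 9.83225450e-01, 4.27643372e-05]), 'force': array([ 0.33340303, -0.13526544, -0.21775701]), 'wrist_torque': array([-0.02635198,  0.0056673 ,  0.00326291]), 'finger_force': 0.0, 'gripper_width': 0.9991314581643216}
```

View pics/scene0.png

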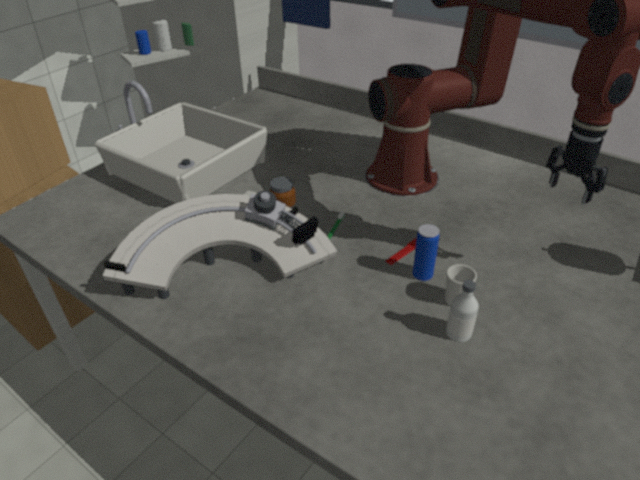

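View pics/top0.png

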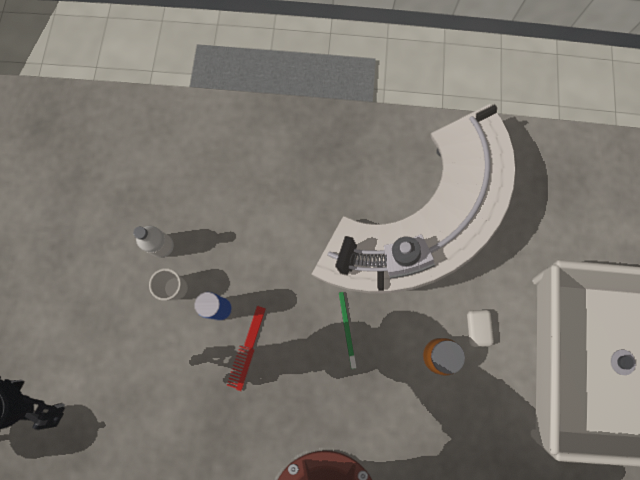

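The scene view shows the shelf at centre-left, with the shoe and black plate near its robot-side end. In the top view the plate is at about (346,255), the shoe at (405,250) and the far stop at (486,112). Travel runs right and then up. Next I fit the shelf pose from depth and check the IK.

```bash
cat >> h.py <<'E'
from scipy.optimize import minimize, least_squares
from scipy.spatial.transform import Rotation as R
T18=np.deg2rad(18)
def cloud(n,d,im=None):
    k=r.get_calibration(n); v,u=np.nonzero(d>0); z=d[v,u]
    K=np.array([[k["fx"],0,k["cx"]],[0,k["fy"],k["cy"]],[0,0,1]])
    p=cv2.undistortPoints(np.c_[u,v].astype(float)[:,None],K,np.array([k["k1"],0,0,0,0]))[:,0]
    X=np.c_[p[:,0]*z,-p[:,1]*z,-z,np.ones(len(z))]
    return (np.linalg.inv(np.array(k["extrinsics"]))@X.T).T[:,:3]
def axes(yaw):
    Z=R.from_euler("z",yaw).as_matrix()
    return Z@np.array([[np.cos(T18),0,np.sin(T18)],[0,1,0],[-np.sin(T18),0,np.cos(T18)]])  # columns u,v,w
def local(P,q): return (P-np.array([q[0],q[1],.05]))@axes(q[2])
def phirad(L): return np.arctan2(-L[:,1],-L[:,0]),np.hypot(L[:,0],L[:,1])
def toworld(q,phi,h,rad=.25): return np.array([q[0],q[1],.05])+axes(q[2])@np.array([-rad*np.cos(phi),-rad*np.sin(phi),h])
E
cat > fit.py <<'E'
from h import *
for names in (["top"],["scene"],["top","scene"]):
    P=np.vstack([cloud(n,np.load(f"pics/{n}_d.npy")) for n in names])
    P=P[(P[:,0]>.35)&(P[:,0]<1.1)&(P[:,1]>-.6)&(P[:,1]<.25)&(P[:,2]>.015)&(P[:,2]<.3)]
    def cost(q):
        L=local(P,q); ph,rr=phirad(L)
        inn=(ph>-1.55)&(ph<1.08)&(rr>.15)&(rr<.31)
        on=np.exp(-(L[:,2]/.004)**2)
        # reward on-plane points inside, penalise points at plane height outside
        return -(on*np.where(inn,1,-1)).sum()/1000
    best=min((minimize(cost,[x,y,a],method="Nelder-Mead",options=dict(initial_simplex=[[x,y,a],[x+.03,y,a],[x,y+.03,a],[x,y,a+.15]],xatol=1e-5)) for x in (.72,.8) for y in (-.1,-.03) for a in (-1.2,-.8,-.4,0,.4,.8)),key=lambda o:o.fun)
    q=best.x
    L=local(P,q); ph,rr=phirad(L); on=abs(L[:,2])<.006
    b=on&(ph>-.1)&(ph<.9); h=np.histogram(rr[b],bins=np.arange(.14,.33,.005))[0]
    print(names,q.round(4),best.fun,np.median(L[on&(rr>.16)&(rr<.23),2]).round(4),np.percentile(rr[b],[.5,99.5]).round(4),np.percentile(ph[on&(rr>.15)&(rr<.31)],[.3,99.7]).round(3),h)
    s=(rr>.21)&(rr<.29)&(L[:,2]>.06)&(L[:,2]<.1)
    for lo,hi in((.075,.1),(.06,.072)):
        m=(rr>.21)&(rr<.29)&(L[:,2]>lo)&(L[:,2]<hi); print(lo,np.histogram(ph[m],bins=np.arange(-1.6,1.2,.05))[0], np.percentile(L[m,2],99))
np.save("q.npy",q)
for a,h in((-1.33,.055),(-.75,.089),(0,0),(.38,.055)): print(a,toworld(q,a,h).round(3))
# tool: z=-w, x=+-tangent
A=axes(q[2])
for sg in(1,-1):
  print("sg",sg)
  j0=None
  for a in np.linspace(-1.6,.45,9):
    t=A@np.array([np.sin(a),-np.cos(a),0]); x=sg*t; z=-A[:,2]; o=R.from_matrix(np.c_[x,np.cross(z,x),z]).as_quat(scalar_first=True)
    j=r.ik(toworld(q,a,.074),o); print(a.round(2),None if j is None else np.round(j,2))
E
python3 fit.py
```

```text
['top'] [ 0.7938 -0.0648  1.0751] -10.186435292375261 -0.0005 [0.1501 0.3088] [-1.599  1.128] [  0  24 129 130 132 133 144 146 152 158 153 160 174 182 178 183 183 199
 199 195 110  11  41 171 225 247 237 236 254 255 256 265 270 234   0   0
   0]
0.075 [  0   0   0   0   0   2   5   0   0   0   0   0   0   0   6  57 107  95
  54   3   0   0   0   0   0   0   0   0   0   0   0   0   0   0   0   0
   0   0   0   0   0   0   0   0   0   0   0   0   0   0   0   0   0   0
   0] 0.09150593591905887
0.06 [  0   0   0   0   0  89 138   1   0   0   0   0   0   0   4  19  20  11
  21   5   0   0   0   0   0   0   0   0   0   0   0   0   0   0   0   0
   0   0   0   0   0   0   0   0   0   0   0   0   0   0   0   0   0   0
   0] 0.07197662523077368
['scene'] [ 0.7984 -0.07    1.077 ] -5.625521392082374 -0.0008 [0.1439 0.3058] [-1.63   1.137] [ 48  95  99  94  98 103  99 109 113 114 113 118 123 127 117 136 124 135
 127 152  90   6   3  73 133 147 154 151 163 166 164 147 153  32   0   0
   0]
0.075 [ 0  0  0  0  1  6  2  0  0  0  0  0  0  0 21 45 54 32  9  0  0  0  0  0
  0  0  0  0  0  0  0  0  0
[... 1177 characters left out ...]
1.49 -0.27 -0.98]
-1.34 [-0.05  0.22 -0.01  1.48 -0.28 -1.33]
-1.09 [-0.15  0.16 -0.05  1.47 -0.3  -1.7 ]
-0.83 [-0.25  0.16 -0.01  1.47 -0.3  -2.05]
-0.57 [-0.33  0.24  0.1   1.48 -0.31 -2.39]
-0.32 [-0.38  0.37  0.27  1.51 -0.31 -2.71]
-0.06 [-0.41  0.57  0.52  1.56 -0.31 -2.99]
0.19 [-0.41  0.83  0.89  1.66 -0.31  3.04]
0.45 None
sg -1
-1.6 [ 0.04  0.34  0.1   1.49 -0.27  2.16]
-1.34 [-0.05  0.22 -0.01  1.48 -0.28  1.81]
-1.09 [-0.15  0.16 -0.05  1.47 -0.3   1.45]
-0.83 [-0.25  0.16 -0.01  1.47 -0.3   1.09]
-0.57 [-0.33  0.24  0.1   1.48 -0.31  0.75]
-0.32 [-0.38  0.37  0.27  1.51 -0.31  0.44]
-0.06 [-0.41  0.57  0.52  1.56 -0.31  0.15]
0.19 [-0.41  0.83  0.89  1.66 -0.31 -0.1 ]
0.45 None
```

```bash
cat >> h.py <<'E'
q=np.load("q.npy"); A=axes(q[2]); HC=.05
def pose(phi,al,hc=HC,rad=.25):
    """TCP pose with the leading tip edge at rail angle phi, tool leaned al (tip leading)"""
    t=A@np.array([np.sin(phi),-np.cos(phi),0]); w=A[:,2]
    z=-w*np.cos(al)+t*np.sin(al); x=-(t*np.cos(al)+w*np.sin(al))   # sg=-1
    o=R.from_matrix(np.c_[x,np.cross(z,x),z]).as_quat(scalar_first=True)
    return toworld(q,phi,hc,rad)-.022*z+.011*x, o
E
python3 - <<'E'
from h import *
for al in (0,.2,.35,.5,.65):
    print("al",al)
    for a in (-1.55,-1.33,-.8,-.2,.2,.38,.45):
        j=r.ik(*pose(a,al)); print(a,None if j is None else np.round(j,2))
P=np.vstack([cloud(n,np.load(f"pics/{n}_d.npy")) for n in("top","scene")])
L=local(P,q); ph,rr=phirad(L)
for a in np.arange(-1.6,-.6,.05):
    print(round(a,2),[ (L[m,2].max()*1000).round() if (m:=(ph>a)&(ph<a+.05)&(rr>b)&(rr<b+.02)).any() else None for b in np.arange(.15,.34,.02)])
E
```

```text
al 0
-1.55 [ 0.04  0.34  0.09  1.48 -0.27  2.11]
-1.33 [-0.04  0.23 -0.01  1.47 -0.28  1.81]
-0.8 [-0.25  0.16 -0.02  1.47 -0.3   1.06]
-0.2 [-0.4   0.42  0.33  1.51 -0.31  0.31]
0.2 [-0.41  0.78  0.82  1.63 -0.31 -0.11]
0.38 None
0.45 None
al 0.2
-1.55 [ 0.11  0.53  0.27  1.62 -0.42  2.22]
-1.33 [ 0.05  0.36  0.09  1.54 -0.46  1.92]
-0.8 [-0.17  0.09 -0.14  1.36 -0.48  1.11]
-0.2 [-0.37  0.17  0.02  1.25 -0.37  0.26]
0.2 [-0.43  0.44  0.34  1.29 -0.28 -0.19]
0.38 [-0.43  0.6   0.56  1.35 -0.25 -0.36]
0.45 [-0.43  0.68  0.66  1.38 -0.23 -0.43]
al 0.35
-1.55 [ 0.15  0.69  0.42  1.74 -0.52  2.32]
-1.33 [ 0.1   0.47  0.17  1.61 -0.58  2.02]
-0.8 [-0.11  0.05 -0.22  1.28 -0.61  1.14]
-0.2 [-0.36  0.   -0.2   1.05 -0.41  0.22]
0.2 [-0.44  0.24  0.07  1.07 -0.25 -0.24]
0.38 [-0.45  0.39  0.26  1.12 -0.18 -0.42]
0.45 [-0.45  0.45  0.34  1.15 -0.16 -0.48]
al 0.5
-1.55 [ 0.19  0.86  0.6   1.89 -0.61  2.42]
-1.33 [ 0.15  0.59  0.26  1.7  -0.69  2.12]
-0.8 [-0.05  0.02 -0.3   1.19 -0.75  1.17]
-0.2 [-0.34 -0.16 -0.41  0.85 -0.44  0.16]
0.2 [-0.46  0.06 -0.16  0.85 -0.2  -0.29]
0.38 [-0.48  0.21
[... 3369 characters left out ...]
t64(21.0), np.float64(79.0), np.float64(92.0), np.float64(93.0), np.float64(77.0), np.float64(4.0), np.float64(-121.0), np.float64(-127.0)]
-0.75 [np.float64(4.0), np.float64(3.0), np.float64(11.0), np.float64(79.0), np.float64(93.0), np.float64(91.0), np.float64(78.0), np.float64(4.0), np.float64(-125.0), np.float64(-130.0)]
-0.7 [np.float64(3.0), np.float64(5.0), np.float64(3.0), np.float64(78.0), np.float64(81.0), np.float64(79.0), np.float64(76.0), np.float64(4.0), np.float64(-129.0), np.float64(-133.0)]
-0.65 [np.float64(3.0), np.float64(4.0), np.float64(14.0), np.float64(60.0), np.float64(76.0), np.float64(75.0), np.float64(50.0), np.float64(3.0), np.float64(-15.0), np.float64(-136.0)]
```

```bash
cat >> h.py <<'E'
AL=.3
def meas(n=20):
    """edge rail angle, mean push along the tangent, clock, height, radius"""
    S=[r.read_state() for _ in range(n)]; s=S[-1]
    M=R.from_quat(s["orientation"],scalar_first=True).as_matrix()
    e=s["position"]+.022*M[:,2]-.011*M[:,0]
    L=local(e[None],q); ph,rr=phirad(L); ph=ph[0]
    t=A@np.array([np.sin(ph),-np.cos(ph),0]); f=np.array([-x["force"]@t for x in S])
    return ph,f.mean(),s["clock"],f.std(),L[0,2],rr[0]
def go(phi,speed,h=HC):
    P,o=pose(phi,AL,h); r.move_l(P,o,speed=speed)
E
python3 - <<'E'
from h import *
go(-1.42,.15); r.hold(.2)
m=meas(); print(np.round(m,4)); f0=m[1]
for k in range(12):
    go(-1.40+.01*k,.05); m=meas(); print(np.round(m,4))
    if m[1]-f0>.5: break
r.hold(.1); print(np.round(meas(),4)); im,_=r.snapshot("scene"); cv2.imwrite("pics/touch.png",cv2.resize(im[160:310,180:380,::-1],(800,600)))
E
```

```text
[-1.4205  0.2821  8.825   0.      0.051   0.2496]
[-1.3997  0.1258  9.075   0.      0.0504  0.2499]
[-1.3898  0.4045  9.325   0.      0.0501  0.25  ]
[-1.3795  0.1571  9.575   0.      0.05    0.25  ]
[-1.3694 -0.6144  9.825   0.      0.0501  0.25  ]
[-1.3594 -0.6057 10.075   0.      0.0501  0.25  ]
[-1.3495  0.419  10.325   0.      0.0501  0.25  ]
[-1.3395 -0.897  10.575   0.      0.0501  0.25  ]
[-1.3297  1.9855 10.825   0.      0.05    0.25  ]
[-1.3302  0.9272 10.925   0.      0.05    0.25  ]
```

View pics/touch.png

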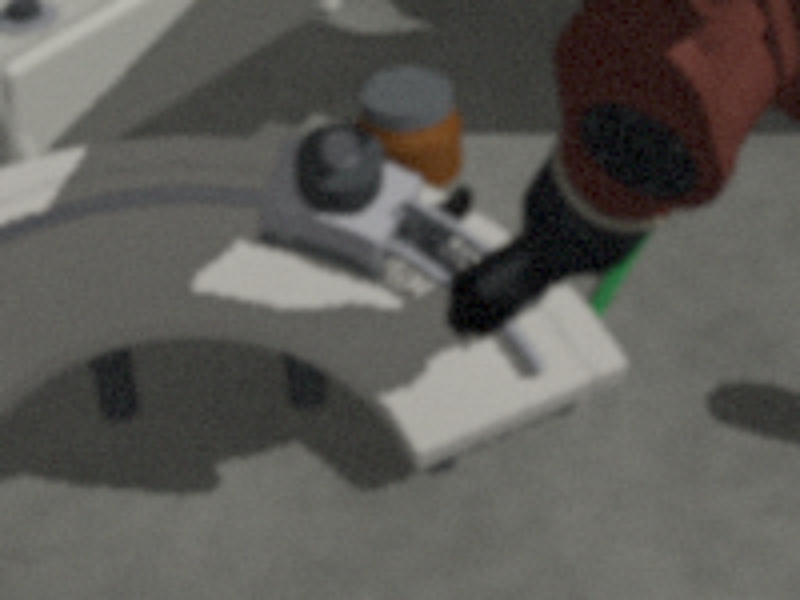

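```bash
cat > run.py <<'E'
from h import *
rng=np.random.default_rng(0)
f=[]
for _ in range(18): r.hold(.0167); f.append(meas(1)[1])
ph,_,t,*_=meas(1); c0=(np.mean(f)+.36*np.sin(ph))/50; b=ph-c0+1.33
print("touch F",np.mean(f).round(2),np.std(f).round(2),"b",round(b,4)); assert abs(b)<.03 and np.mean(f)<1.6
N=4000
s=np.zeros(N); G=5.46*rng.uniform(.4,2.3,N); D=55*rng.normal(1,.08,N); B=rng.normal(b,.003,N)
ss=lambda x:x*x*x*(10-15*x+6*x*x)
def sim(s,p0,p1,T,n=12):
    for x in (np.arange(n)+.5)/n:
        p=p0+(p1-p0)*ss(x); c=np.maximum(p+1.33-B-s,0)
        s=np.maximum(s+T/n*(50*c+G*np.sin(s-.75))/D,0)
    return s
def update(s,T,p0,p1,F):
    global G,D,B
    s=sim(s,p0,p1,T)+rng.normal(0,.0015,N)*(p1>-1.2)*np.sqrt(T/.25)
    c=p1+1.33-B-s; w=np.exp(-.5*((F-(50*c-.36*np.sin(p1)))/.7)**2)+1e-12
    i=rng.choice(N,N,p=w/w.sum())
    G=np.clip(G[i]+rng.normal(0,.08,N),2,13); D=D[i]+rng.normal(0,.2,N); B=B[i]
    return s[i]
def tick():
    global s,ph,t
    p1,F,t1,_,h,rr=meas(1); s=update(s,t1-t,ph,p1,F); ph,t=p1,t1
    c=ph+1.33-B-s
    print(f"t {t:.2f} phi {ph:.4f} F {F:.2f} Fest {50*c.mean():.2f}+-{50*c.std():.2f} s {s.mean():.3f} G {G.mean():.2f}+-{G.std():.2f} D {D.mean():.1f} h {h:.4f} r {rr:.4f}")
    return F
cap=-1.33+b+1.5+.225; CS=.21; k=0
while True:
    T=.35 if k==0 else .25; tgt=ph+.03
    for _ in range(6): tgt+=CS-(tgt+1.33-B-sim(s,ph,tgt,T)).mean()
    tgt=max(tgt,ph+.001)
    last=tgt>cap-.01
    if last: tgt=cap
    P0=pose(ph,AL)[0]; P,o=pose(tgt,AL); d=np.linalg.norm(P-P0)
    try: r.move_l(P,o,speed=d/T)
    except r.MotionError as e: print(e); r.goto_joints(r.ik(P,o))
    tick()
    for _ in range(5 if k<3 else 0): r.hold(.0167); tick()
    k+=1
    if last or k>120:
        fa=[]
        for _ in range(15): r.hold(.0167); fa.append(meas(1)[1])
        d=np.polyfit(np.arange(15)*.0167,fa,1)[0]; print("end check",np.round(fa,1),"slope N/s",d.round(1))
        if d>-4.5 or k>120: break
        cap+=.03; tick()
E
python3 run.py
```

```text
touch F 0.7 0.3 b -0.0071
t 11.78 phi -1.1172 F 9.76 Fest 9.83+-0.43 s 0.023 G 6.19+-2.67 D 55.0 h 0.0497 r 0.2500
t 11.79 phi -1.1176 F 10.55 Fest 9.88+-0.40 s 0.022 G 7.01+-2.55 D 55.3 h 0.0497 r 0.2499
t 11.81 phi -1.1179 F 10.20 Fest 9.81+-0.36 s 0.023 G 7.12+-2.35 D 55.3 h 0.0497 r 0.2499
t 11.82 phi -1.1180 F 11.06 Fest 9.96+-0.33 s 0.020 G 8.45+-2.18 D 55.6 h 0.0497 r 0.2499
t 11.84 phi -1.1184 F 9.60 Fest 9.76+-0.33 s 0.023 G 7.77+-2.10 D 55.7 h 0.0497 r 0.2499
t 11.86 phi -1.1185 F 9.50 Fest 9.60+-0.32 s 0.026 G 7.28+-1.96 D 55.7 h 0.0497 r 0.2499
t 12.22 phi -1.0830 F 9.56 Fest 9.52+-0.44 s 0.064 G 6.63+-1.54 D 55.5 h 0.0497 r 0.2499
t 12.24 phi -1.0830 F 9.25 Fest 9.28+-0.36 s 0.069 G 6.16+-1.30 D 55.3 h 0.0497 r 0.2499
t 12.26 phi -1.0831 F 9.71 Fest 9.23+-0.32 s 0.069 G 6.30+-1.18 D 55.2 h 0.0497 r 0.2499
t 12.28 phi -1.0831 F 10.67 Fest 9.38+-0.30 s 0.066 G 6.91+-1.18 D 55.4 h 0.0497 r 0.2499
t 12.29 phi -1.0831 F 9.52 Fest 9.28+-0.28 s 0.068 G 6.85+-1.11 D 55.3 h 0.0497 r 0.2499
t 12.31 phi -1.0832 F 10.11 Fest 9.28+-0.27 s 0.068 G 7.07+-1.09 D 55.5 h 0.0497 r 0.2499
t
[... 1986 characters left out ...]
 7.60 Fest 8.60+-0.40 s 0.963 G 8.49+-0.65 D 52.4 h 0.0494 r 0.2495
t 19.38 phi -0.1117 F 9.62 Fest 9.16+-0.41 s 1.040 G 8.29+-0.65 D 53.3 h 0.0493 r 0.2495
t 19.76 phi -0.0311 F 8.65 Fest 8.82+-0.41 s 1.128 G 8.38+-0.60 D 53.0 h 0.0493 r 0.2496
t 20.14 phi 0.0599 F 7.86 Fest 8.50+-0.41 s 1.224 G 8.68+-0.52 D 51.9 h 0.0493 r 0.2497
t 20.53 phi 0.1621 F 7.91 Fest 8.42+-0.37 s 1.327 G 8.87+-0.45 D 51.3 h 0.0493 r 0.2498
t 20.93 phi 0.2713 F 8.87 Fest 8.63+-0.38 s 1.433 G 8.83+-0.45 D 51.5 h 0.0492 r 0.2500
t 21.32 phi 0.3832 F 9.38 Fest 8.86+-0.41 s 1.540 G 8.63+-0.47 D 52.1 h 0.0492 r 0.2501
end check [10.6 10.4 10.2 10.8  9.3 10.3 10.7 10.2 10.4 10.  10.5  9.4  9.8 10.7
  9.9] slope N/s -1.6
```

The shoe looks to be at the far stop, since the force holds steady. Each step took 0.36 s rather than the 0.25 s I modelled, so the push ran low late in the pass. The pass can't be repeated, so I'll let the plate go and check.

```bash
python3 - <<'E'
from h import *
go(.23,.12); go(.06,.12); r.hold(.1); print(np.round(meas(1),3))
go(.02,.15,.2); r.hold(.3); print(np.round(meas(1),3))
im,d=r.snapshot("top"); cv2.imwrite("pics/end.png",im[:,:,::-1])
ims,ds=r.snapshot("scene"); P=np.vstack([cloud("scene",ds)])
L=local(P,q); ph,rr=phirad(L)
m=(rr>.21)&(rr<.29)&(L[:,2]>.08)&(L[:,2]<.1)&(ph>.4); print("shoe phi (expect .75)",np.median(ph[m]).round(3),m.sum())
m=(rr>.21)&(rr<.29)&(L[:,2]>.06)&(L[:,2]<.08)&(ph>.0)&(ph<.5); print("plate top phi",np.percentile(ph[m],[2,98]) if m.any() else None)
E
```

```text
[ 0.064  0.269 22.658  0.     0.05   0.25 ]
[ 1.9000e-02 -1.8100e-01  2.4108e+01  0.0000e+00  1.9900e-01  2.5000e-01]
shoe phi (expect .75) 0.764 81
plate top phi [0.17858322 0.26131629]
```

View pics/end.png

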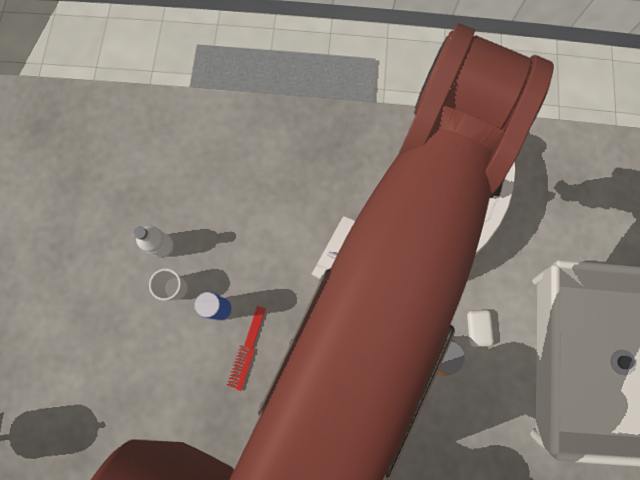

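The arm hides the shelf in this view. The can at (208,305), cup (165,284), bottle (150,240), comb (247,348) and soap (482,327) are where they were. Depth puts the shoe at phi 0.76 (far stop 0.75) and the plate back at its relaxed 0.18.

```bash
python3 -c "
from rig import r
print(r.sign_off())"
```

```text
the job is handed in; nothing more can be done
None
```

I handed the job in with the shoe at the far stop, the plate let go and every bystander I could see unmoved, after one pass that never stopped; but the push was not held between 9 and 12 N throughout: it stayed nearer 9.5 N than 10.5 N and fell to an estimated 8.4–9 N (lowest noisy reading 7.6 N) over much of the last third, because each motion step took 0.36 s instead of the 0.25 s my controller assumed, so it may be judged a fail on force.

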